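Close the dryer drain channel: pump off, cover tucked under the flashing and held down

TASK

Turn the pump selector's pointer to its red mark (off). Then pick up the white cover strip (the blue rib is its grip) and put it on the drain channel with its blue-lined front edge tucked well under the copper lap, square to it and centred along it, without lifting the lap. Finish while still holding the strip with the gripper and pressing it firmly down flat on the rubber seal; do not let go, and leave the bottle, mug and jar alone.

Things in the scene. Friction and masses are not known exactly. Their poses are not given: they have to be found in the camera images.
- strip: Loose white cover strip, about 180 g: flat plate 80 (x) by 160 (y) by 5 mm thick, with an upright blue rib on top to grip: 10 mm thick (x), 60 long (y), its top 29 mm above the underside. Origin: underside, below the rib's middle. +x points to the front edge, the one to tuck in (blue line): the plate runs from x = -25 to x = +55 mm. Starts flat on the table.
- strip_edge (a point): Middle of the strip's front edge, on its top face: strip frame (55, 0, 5) mm.
- channel: Fixed aluminium drain channel, 205 (x) by 200 mm (y). Origin on the table; +x points from its open front to the lap. Flat seat 20 mm above the table, x = -60 to 73 mm, where a back stop stands. Lap: from x = 45 mm on, underside 33 mm above the table. Cover home: axes parallel to the channel's, y centred, front edge near x = 63 mm (18 mm under the lap, rib at x = 8 mm), underside on the seat.
- channel_lip (a point): Middle of the free edge of the lap, on its underside: channel frame (45, 0, 33) mm. The strip passes below this point.
- lap (a joint): Copper lap, a 3 mm sheet, 90 mm deep, with an 8 mm upturned hem along its free edge, hinged along its far edge 90 mm behind the free edge: 0 = lying level, grows (rad) as it is lifted. It is light and lifts easily.
- seal (a joint): Sinking of the sprung rubber seal, two black bars on the channel (10 mm wide, 140 mm along y, centred at channel x = -8 and 26 mm): 0 = they stand 4 mm proud of the seat, 0.004 m = pressed flush with it, which takes about 8 N in all. The strip's own weight sinks it about 1 mm.
- selector: Fixed grey selector box, 90 x 90 mm, 45 mm high, origin on the table below the dial's axis. On its top face, around the dial, a red mark lies on its +x axis; three white marks lie at +40, +80 and -40 degrees (counter-clockwise from above positive).
- dial (a joint): Angle of the dial (rad) about the vertical, counter-clockwise from above positive: 0 = pointer at the red mark (off). It clicks into place every 40 degrees (0.698 rad) and is turned by up to about 0.15 N m; it starts in the stop near 0.70 or near 1.40.
- dial_grip (a point): On the dial's axis, 76 mm above the table: the height for the TCP to grip. The dial is a black skirt (50 mm across, up to 54 mm above the table) with an upright bar on it, 12 mm thick, 44 mm long, from 54 to 80 mm above the table. The bar lies along the pointer direction (selector +x turned by the dial angle); a white line marks the pointer's half.
- softener: Bystander: blue bottle, 70 mm across, 190 mm high. Leave alone.
- mug: Bystander: white cup, 80 mm across, 90 mm high. Leave alone.
- jar: Bystander: whitish jar with a red cap, 72 mm across, 100 mm high. Leave alone.

How it is judged:
By the outcome, as a careful person would: the job done as asked, in the order asked, and still so for the second after the job is handed in, while the arm keeps its last pose, push and grip.
It also fails if it takes over 51 s, if anything falls off the work surface, if the arm or the gripper's body presses on something with over 40 N, if the wrist force passes 120 N, or if a joint passes its speed limit or range.

ROBOT

A 6-joint arm with a two-finger parallel gripper is mounted at the origin on the work surface. World frame = base frame: x ahead of the robot, y to its left, z up, the work surface at z = 0. Lengths are in m, angles in degrees, forces in N, time in s.
With the tool pointing down it reaches from about 0.35 to 0.875 m from the base axis. Payload 4.2 kg.
Tool frame: the origin (TCP) lies between the finger pads, 19 mm behind the fingertips; this is the grasp point; x points along the fingers, y is the direction in which the jaws open and shut, and the axes are right-handed (so a half turn about x gives the same grasp; the last joint's range is limited). The gripper opens to 87 mm and grips with 3 to 60 N. Pads are 19 mm wide; open, the fingers measure 117 mm over their backs; the gripper's body (75 mm by 190 mm) begins 51 mm behind the grasp point.
Start: joints at [79.045, 22.042, 0.453, 0, -68.411, -14.817], TCP at [0.272, 0.563, 0.241] pointing down, gripper open.
Joint ranges: [-179.83, 179.83], [-69.29, 118.12], [-61.27, 80.66], [-181.25, 117.63], [-171.15, -9.14], [-177.46, 177.46]. Speed limits (degrees/s): [159.86, 159.86, 180, 180, 180, 180].

INTERFACE

Orientations are given as a 3x3 rotation matrix whose columns are the frame's x, y, z axes.
In Python, from station import r, viewer, job, spotter gives the robot as it stands.
- The arm moves only by the tool play_rows, never from a script. Its argument "commands" is a list of rows, each an object of numbers: "fingers": the gripper command: -1 is fully open, 1 is shut, values between are in proportion; "tx", "ty", "tz": the shift along the tool's x, y, z normalised to -1 to 1, where 1 is 750 mm; "ax", "ay", "az": the turn, a rotation vector about the tool's x, y, z normalised to -1 to 1, where 1 is pi rad. In form: [{"fingers": .., "tx": .., "ty": .., "tz": .., "ax": .., "ay": .., "az": ..}, ...]. A call has 1 to 5 rows; each row is the pose to reach, as a shift and turn from the pose commanded when the call began, along the tool's axes at that moment, turning the shorter way round; what a row does not reach only later rows make up. A row lasts 1/12 s, in which the tool goes at most 41.7 mm and 7.16 degrees, less where a joint would pass 70% of its speed; a pose out of reach is approached as far as the arm can. A call with a number of a shift or a turn outside -1 to 1 is refused whole. A call with a gripper value outside its range is refused whole. The fingers move at their own pace and stop on an object; the grip force is fixed at half the most. Time passes only in rows, so rows that repeat a pose let the fingers close. It gives the time, the measured TCP pose, the force and the opening at its end, in the units of the state.
- r.sense(): the state, without advancing time (a new reading comes with each control period).
- viewer.capture(name): name is "side" or "top" or "wrist"; returns a dict with "image" (400x640x3 uint8, red, green, blue), "fx", "fy", "cx", "cy" (pixels), "R" (3x3) and "t" (3): a world point X has camera coordinates R X + t; the wrist camera has in their place "mount" (4x4, takes a point from camera to tool coordinates, whose origin is the TCP and whose axes are the tool frame's). Camera axes: x right, y down, z forward; pixel columns grow to the right and rows downward; lengths in m; the calibration is good to about 2 mm. The wrist camera is an equidistant fisheye: a pixel r from the principal point sees the ray r / f radians off the axis. A picture is of the moment at which its call begins: read the wrist's pose just before it. There is no depth.
- job.finish_job(): hands the job in, once; it reports no verdict.
Trained networks look in a picture, given as the dict that the camera call returned (one of the last four; its "shot" number tells which), for a name from the list of things; names that differ only in an ending like _2 or _b are one class to them, and where a whole thing is asked for, a point or a joint stands for the part that bears it (a point fixed in the world has none). Each returns a list of dicts, best first, with "score" (0 to 1); they miss things now and then, are a little off and sometimes report something else, mostly with a low value. They report only what shows in the picture. A call takes as long as a camera call.
- spotter.find_in(name, picture): "uv" ([column, row] in pixels, amid what is visible of it).
- spotter.silhouettes(name, picture): "region" (400x640 bool, what is visible of it) and "uv" ([column, row] in pixels, amid what is visible of it).
The state is a dict: "time_s": time; "joints": joint angles; "joint_velocities": joint speeds; "effort": joint torques, N m; "tcp_pos": TCP position; "ee_rot": TCP orientation; "wrist_force": force on the tool from outside, world axes, zero at the start; "moment": the same for the moment, N m; "gripper_width": opening from 0.0 (shut) to 1.0 (fully open).
Only numpy, scipy, OpenCV 4.12 (cv2) and the standard library are available. Lean on these libraries where they do the work, as an engineer would, in place of code of your own. Each camera call takes 0.05 s, during which the arm holds its last target. There are 200 camera calls.

## Working session

There is one attempt and no reset: what is moved stays moved. The work goes in short steps, Python scripts to look and compute and a tool call to move; the robot and the scene stay as the last step left them, time stands still between calls to the robot, and variables do not carry over. Pictures are saved under pics/ and viewed, about 8 in all and at most 12, crops included, and the job is handed in when it is done.

Besides the shell and the picture viewer there is one more tool, called as name(argument=value, ...), one argument or row to a line, values as JSON. play_rows: Moves the arm, as the interface text tells. Its arguments: {"type":"object","properties":{"commands":{"type":"array"}},"required":["commands"]}

```bash
ls; mkdir -p pics; cat > h.py <<'E'
import numpy as np,cv2
from station import r,viewer,job,spotter
def save(p,n): cv2.imwrite(f'pics/{n}.png',p['image'][:,:,::-1])
def ray(p,uv):
    d=np.array([(uv[0]-p['cx'])/p['fx'],(uv[1]-p['cy'])/p['fy'],1.]);R=np.array(p['R']);return -R.T@np.array(p['t']),R.T@d
def atz(p,uv,z):
    o,d=ray(p,uv);return o+d*(z-o[2])/d[2]
def proj(p,X):
    c=np.array(p['R'])@X+np.array(p['t']);return p['fx']*c[0]/c[2]+p['cx'],p['fy']*c[1]/c[2]+p['cy']
E
python3 - <<'E'
from h import *
s=r.sense();print({k:np.round(v,3).tolist() for k,v in s.items()})
for n in ['top','side']:
    p=viewer.capture(n);save(p,n+'0')
    print(n,p['fx'],p['cx'],p['cy'],np.round(p['R'],3).tolist(),np.round(p['t'],3))
    for t in ['strip','channel','lap','selector','dial','softener','mug','jar']:
        f=spotter.find_in(t,p)
        for q in f[:2]: print(t,np.round(q['uv']),round(q['score'],2),np.round(atz(p,q['uv'],0.03),3))
E
```

```text
pics
{'time_s': 0.0, 'joints': [79.045, 22.09, 0.38, -0.03, -68.412, -14.816], 'joint_velocities': [0.009, 0.003, 0.013, -0.06, 0.087, 0.012], 'effort': [-0.001, -39.067, 18.741, 4.22, 0.011, -0.0], 'tcp_pos': [0.271, 0.562, 0.24], 'ee_rot': [[-0.001, -0.435, -0.9], [-0.002, -0.9, 0.435], [-1.0, 0.002, -0.0]], 'wrist_force': [-0.334, -0.074, 0.265], 'moment': [0.037, 0.037, 0.031], 'gripper_width': 1.0}
top 398.4402130058733 313.4549571391872 202.49560541605933 [[0.011, -1.0, 0.002], [-0.993, -0.011, -0.117], [0.117, -0.0, -0.993]] [0.04  0.541 1.083]
strip [422. 244.] 0.86 [ 0.428 -0.256  0.03 ]
channel [269. 184.] 0.74 [0.591 0.173 0.03 ]
lap [262. 167.] 0.95 [0.642 0.193 0.03 ]
selector [402. 175.] 0.95 [ 0.623 -0.202  0.03 ]
dial [402. 173.] 0.53 [ 0.628 -0.203  0.03 ]
softener [190. 154.] 0.66 [0.676 0.398 0.03 ]
mug [189. 260.] 0.98 [0.376 0.386 0.03 ]
mug [402. 178.] 0.71 [ 0.612 -0.201  0.03 ]
jar [195. 208.] 0.82 [0.52  0.377 0.03 ]
jar [403. 176.] 0.73 [ 0.618 -0.206  0.03 ]
side 484.2195645728608 319.6868977247386 195.2892861910514 [[0.713, -0.702, 0.004], [-0.53, -0.542, -0.652], [0.459, 0.462, -0.758]] [-0.33   0.385  1.087]
strip [389. 324.] 0.75 [ 0.412 -0.28   0.03 ]
channel [312. 183.] 0.77 [0.592 0.162 0.03 ]
lap [318. 168.] 0.68 [0.647 0.192 0.03 ]
selector [417. 250.] 0.88 [ 0.624 -0.198  0.03 ]
dial [417. 246.] 0.63 [ 0.635 -0.191  0.03 ]
dial [210. 183.] 0.31 [0.378 0.37  0.03 ]
softener [280. 125.] 0.58 [0.691 0.417 0.03 ]
mug [212. 179.] 0.72 [0.391 0.377 0.03 ]
jar [243. 153.] 0.64 [0.525 0.4   0.03 ]
```

```bash
python3 - <<'E'
import cv2
a=cv2.imread('pics/top0.png')[100:320,160:480];cv2.imwrite('pics/top0c.png',cv2.resize(a,None,fx=2.5,fy=2.5,interpolation=cv2.INTER_CUBIC))
E
```

```text
(no output)
```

View pics/top0c.png

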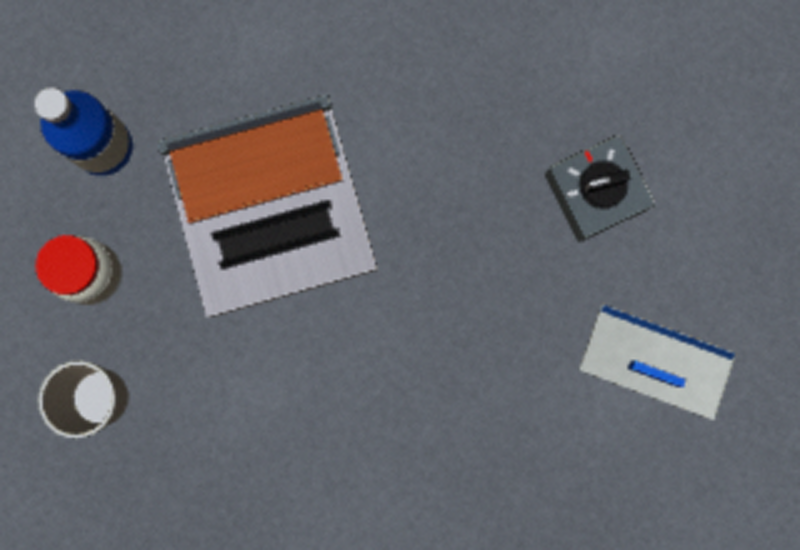

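The top view shows:
- **Selector:** at crop (603,185). The red mark is at (588,156) and the pointer is at about the +80° mark.
- **Strip:** its blue edge runs (603,307) to (733,355), with the rib centred near (657,373).
- **Channel:** the lap edge runs (190,221) to (343,181).

```bash
python3 - <<'E'
from h import *
p=viewer.capture('top')
c=lambda x,y,z:atz(p,(160+x/2.5,100+y/2.5),z)
a=lambda d:np.degrees(np.arctan2(d[1],d[0]))
# selector
q=[c(*u,.045) for u in [(547,172),(617,135),(655,206),(582,238)]];print('selbox',np.mean(q,0),a(q[1]-q[2]),a(q[0]-q[1]))
d=c(604,182,.08);m=c(588,156,.045);print('dial',d,'red',m,a(m-d))
q=[c(*u,.005) for u in [(603,307),(733,355),(715,419),(581,371)]]
print('strip edge mid',(q[0]+q[1])/2,'yaw',a(q[0]-q[1])-90,a(q[0]-q[3]),'rib',c(657,373,.029))
e=[c(190,221,.036),c(343,181,.036)];f=[c(207,317,.02),c(376,269,.02)]
print('lap mid',sum(e)/2,a(e[0]-e[1])-90,'front mid',sum(f)/2,a(f[0]-f[1])-90)
w=viewer.capture('wrist');print(np.round(w['mount'],3).tolist(),w['fx'],w['cx'],w['cy'])
E
```

```text
selbox [ 0.61899972 -0.19436031  0.045     ] 27.07001387522614 118.67761787644672
dial [ 0.61848244 -0.19078259  0.08      ] red [ 0.65473856 -0.18114276  0.045     ] 14.889402086049861
strip edge mid [ 0.46202061 -0.27770243  0.005     ] yaw -19.79702798756921 -19.619615537643984 rib [ 0.41427387 -0.25781754  0.029     ]
lap mid [0.60109515 0.17833016 0.036     ] 15.563617605301928 front mid [0.49922266 0.14938667 0.02      ] 16.602250632611856
[[-0.0, -0.284, 0.959, -0.143], [1.0, -0.0, 0.0, 0.0], [-0.0, 0.959, 0.284, -0.078], [0.0, 0.0, 0.0, 1.0]] 309.70691628693146 318.48763276143046 196.38767890263384
```

play_rows(
  commands=[
    {"fingers": -1,"tx": 0,"ty": 0.705,"tz": -0.856,"ax": 0,"ay": 0,"az": 0},
    {"fingers": -1,"tx": 0,"ty": 0.705,"tz": -0.856,"ax": 0,"ay": 0,"az": 0},
    {"fingers": -1,"tx": 0,"ty": 0.705,"tz": -0.856,"ax": 0,"ay": 0,"az": 0},
    {"fingers": -1,"tx": 0,"ty": 0.705,"tz": -0.856,"ax": 0,"ay": 0,"az": 0},
    {"fingers": -1,"tx": 0,"ty": 0.705,"tz": -0.856,"ax": 0,"ay": 0,"az": 0},
  ],
)

```text
time_s: 1.42
tcp_pos: [0.3593, 0.3719, 0.2414]
ee_rot: [[0.0, -0.434, -0.901], [0.0, -0.901, 0.434], [-1.0, -0.0, -0.0]]
wrist_force: [1.0, 0.7, -0.2]
gripper_width: 1.002
```

play_rows(
  commands=[
    {"fingers": -1,"tx": 0,"ty": 0.529,"tz": -0.642,"ax": 0,"ay": 0,"az": 0},
    {"fingers": -1,"tx": 0,"ty": 0.529,"tz": -0.642,"ax": 0,"ay": 0,"az": 0},
    {"fingers": -1,"tx": 0,"ty": 0.529,"tz": -0.642,"ax": 0,"ay": 0,"az": 0},
    {"fingers": -1,"tx": 0,"ty": 0.529,"tz": -0.642,"ax": 0,"ay": 0,"az": 0},
    {"fingers": -1,"tx": 0,"ty": 0.529,"tz": -0.642,"ax": 0,"ay": 0,"az": 0},
  ],
)

```text
time_s: 1.83
tcp_pos: [0.4465, 0.1825, 0.2418]
ee_rot: [[0.001, -0.434, -0.901], [0.001, -0.901, 0.434], [-1.0, -0.001, -0.001]]
wrist_force: [0.7, 0.4, 0.6]
gripper_width: 1.0
```

play_rows(
  commands=[
    {"fingers": -1,"tx": 0,"ty": 0.353,"tz": -0.428,"ax": 0,"ay": 0,"az": 0},
    {"fingers": -1,"tx": 0,"ty": 0.353,"tz": -0.428,"ax": 0,"ay": 0,"az": 0},
    {"fingers": -1,"tx": 0,"ty": 0.353,"tz": -0.428,"ax": 0,"ay": 0,"az": 0},
    {"fingers": -1,"tx": 0,"ty": 0.353,"tz": -0.428,"ax": 0,"ay": 0,"az": 0},
    {"fingers": -1,"tx": 0,"ty": 0.353,"tz": -0.428,"ax": 0,"ay": 0,"az": 0},
  ],
)

```text
time_s: 2.25
tcp_pos: [0.5338, -0.0069, 0.2416]
ee_rot: [[0.001, -0.435, -0.901], [0.0, -0.901, 0.435], [-1.0, -0.001, -0.001]]
wrist_force: [0.5, 1.2, -0.8]
gripper_width: 1.002
```

play_rows(
  commands=[
    {"fingers": -1,"tx": 0,"ty": 0.176,"tz": -0.214,"ax": 0.257,"ay": 0,"az": 0},
    {"fingers": -1,"tx": 0,"ty": 0.176,"tz": -0.214,"ax": 0.257,"ay": 0,"az": 0},
    {"fingers": -1,"tx": 0,"ty": 0.176,"tz": -0.214,"ax": 0.257,"ay": 0,"az": 0},
    {"fingers": -1,"tx": 0,"ty": 0.176,"tz": -0.214,"ax": 0.257,"ay": 0,"az": 0},
    {"fingers": -1,"tx": 0,"ty": 0.176,"tz": -0.214,"ax": 0.257,"ay": 0,"az": 0},
  ],
)

```text
time_s: 2.67
tcp_pos: [0.6209, -0.1956, 0.2413]
ee_rot: [[0.0, -0.883, -0.47], [-0.0, -0.47, 0.883], [-1.0, -0.0, -0.0]]
wrist_force: [1.8, 0.7, 0.1]
gripper_width: 1.004
```

```bash
cat >> h.py <<'E'
def wproj(w,s,X):
    "world points (N,3) to wrist pixels"
    M=np.array(w['mount']);Rt=np.array(s['ee_rot']);c=((X-np.array(s['tcp_pos']))@Rt-M[:3,3])@M[:3,:3]
    h=np.hypot(c[:,0],c[:,1]);k=np.arctan2(h,c[:,2])/np.maximum(h,1e-9)
    return np.c_[w['fx']*k*c[:,0]+w['cx'],w['fy']*k*c[:,1]+w['cy']]
def wray(w,s,uv):
    M=np.array(w['mount']);Rt=np.array(s['ee_rot']);a=np.array([(uv[0]-w['cx'])/w['fx'],(uv[1]-w['cy'])/w['fy']]);t=np.hypot(*a)
    d=np.r_[a*np.sinc(t/np.pi),np.cos(t)]
    return Rt@M[:3,3]+s['tcp_pos'],Rt@M[:3,:3]@d
def wat(w,s,uv,z):
    o,d=wray(w,s,uv);return o+d*(z-o[2])/d[2]
def ortho(w,s,cx,cy,z,hx,hy,mm=.0005):
    "view from above on plane z: image up=+x, left=+y"
    xs=cx+hx-np.arange(0,2*hx,mm);ys=cy+hy-np.arange(0,2*hy,mm)
    X,Y=np.meshgrid(xs,ys,indexing='ij');uv=wproj(w,s,np.c_[X.ravel(),Y.ravel(),np.full(X.size,z)]).astype(np.float32).reshape(*X.shape,2)
    return cv2.remap(np.ascontiguousarray(w['image']),uv[...,0],uv[...,1],cv2.INTER_CUBIC)
def yaw(s):
    R=np.array(s['ee_rot']);return np.degrees(np.arctan2(R[1,1],R[0,1]))
def go(x,y,z,yw,s=None):
    "print row for a tool-down pose from the current pose"
    s=s or r.sense();R=np.array(s['ee_rot']);d=R.T@(np.array([x,y,z])-s['tcp_pos'])/.75
    from scipy.spatial.transform import Rotation as Ro
    c,n=np.cos(np.radians(yw)),np.sin(np.radians(yw));T=np.array([[0,c,n],[0,n,-c],[-1,0,0]])
    v=Ro.from_matrix(R.T@T).as_rotvec()/np.pi
    print('row t',np.round(d,4),'a',np.round(v,4),'dist rows',round(np.linalg.norm(d)*750/41.7,1),'turn rows',round(np.linalg.norm(v)*180/7.16,1))
E
python3 - <<'E'
from h import *
s=r.sense();w=viewer.capture('wrist');print(s['tcp_pos'],yaw(s))
a=ortho(w,s,.62,-.195,.045,.08,.08,.0004);b=ortho(w,s,.62,-.195,.08,.08,.08,.0004)
cv2.imwrite('pics/d1.png',np.hstack([a,b])[:,:,::-1])
go(.62,-.195,.2,-162)
E
```

```text
[ 0.62092793 -0.19562898  0.24130248] -151.94688649174034
row t [ 0.0535 -0.0004  0.0102] a [ 0.0528 -0.0011 -0.0001] dist rows 1.0 turn rows 1.3
```

View pics/d1.png

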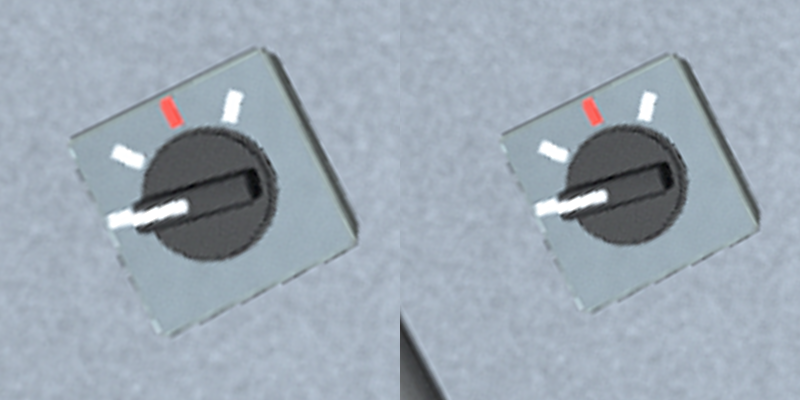

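The rectified wrist view shows the box corners (left half) centred on (214,190). The pointer is at the +80° mark and the bar runs (562,207) to (669,175) in the right half. That puts the dial at (0.6237, -0.2009), with box yaw 25.5° and bar at 106°.

```bash
python3 - <<'E'
from h import *
go(.6237,-.2009,.0765,-164)
E
```

```text
row t [ 0.2182 -0.0013  0.0015] a [ 0.0639 -0.0011 -0.0001] dist rows 3.9 turn rows 1.6
```

play_rows(
  commands=[
    {"fingers": -1,"tx": 0.05,"ty": -0.0013,"tz": 0.0015,"ax": 0.064,"ay": -0.001,"az": 0},
    {"fingers": -1,"tx": 0.1,"ty": -0.0013,"tz": 0.0015,"ax": 0.064,"ay": -0.001,"az": 0},
    {"fingers": -1,"tx": 0.15,"ty": -0.0013,"tz": 0.0015,"ax": 0.064,"ay": -0.001,"az": 0},
    {"fingers": -1,"tx": 0.19,"ty": -0.0013,"tz": 0.0015,"ax": 0.064,"ay": -0.001,"az": 0},
    {"fingers": -1,"tx": 0.2182,"ty": -0.0013,"tz": 0.0015,"ax": 0.064,"ay": -0.001,"az": 0},
  ],
)

```text
time_s: 3.13
tcp_pos: [0.6188, -0.1919, 0.074]
ee_rot: [[-0.006, -0.957, -0.29], [0.004, -0.29, 0.957], [-1.0, 0.005, 0.005]]
wrist_force: [-0.3, -0.3, -0.8]
gripper_width: 1.0
```

play_rows(
  commands=[
    {"fingers": -0.2,"tx": 0,"ty": 0,"tz": 0,"ax": 0,"ay": 0,"az": 0},
    {"fingers": 0.4,"tx": 0,"ty": 0,"tz": 0,"ax": 0,"ay": 0,"az": 0},
    {"fingers": 1,"tx": 0,"ty": 0,"tz": 0,"ax": 0,"ay": 0,"az": 0},
    {"fingers": 1,"tx": 0,"ty": 0,"tz": 0,"ax": 0,"ay": 0,"az": 0},
    {"fingers": 1,"tx": 0,"ty": 0,"tz": 0,"ax": 0,"ay": 0,"az": 0},
  ],
)

```text
time_s: 3.55
tcp_pos: [0.6219, -0.1921, 0.0799]
ee_rot: [[0.003, -0.957, -0.291], [0.002, -0.291, 0.957], [-1.0, -0.003, 0.001]]
wrist_force: [-0.4, -0.3, -0.1]
gripper_width: 0.706
```

play_rows(
  commands=[
    {"fingers": 1,"tx": 0,"ty": 0,"tz": 0,"ax": 0,"ay": 0,"az": 0},
    {"fingers": 1,"tx": 0,"ty": 0,"tz": 0,"ax": 0,"ay": 0,"az": 0},
  ],
)

```text
time_s: 3.72
tcp_pos: [0.6211, -0.192, 0.0787]
ee_rot: [[0.001, -0.957, -0.291], [0.003, -0.291, 0.957], [-1.0, -0.001, 0.002]]
wrist_force: [0.3, -0.2, 0.1]
gripper_width: 0.556
```

play_rows(
  commands=[
    {"fingers": -0.1,"tx": 0,"ty": 0,"tz": -0.006,"ax": 0,"ay": 0,"az": 0},
    {"fingers": -0.1,"tx": 0,"ty": 0,"tz": -0.0124,"ax": 0,"ay": 0,"az": 0},
    {"fingers": -0.1,"tx": 0,"ty": 0,"tz": -0.0124,"ax": 0,"ay": 0,"az": 0},
    {"fingers": -0.1,"tx": 0,"ty": 0,"tz": -0.0124,"ax": 0,"ay": 0,"az": 0},
    {"fingers": -0.1,"tx": 0,"ty": 0,"tz": -0.0124,"ax": 0,"ay": 0,"az": 0},
  ],
)

```text
time_s: 4.13
tcp_pos: [0.6233, -0.2011, 0.0774]
ee_rot: [[-0.002, -0.957, -0.29], [0.003, -0.29, 0.957], [-1.0, 0.001, 0.003]]
wrist_force: [-0.2, -0.4, -1.0]
gripper_width: 0.549
```

```bash
python3 - <<'E'
from h import *
s=r.sense();print(s['tcp_pos'],yaw(s),s['gripper_width']);w=viewer.capture('wrist')
cv2.imwrite('pics/d2.png',ortho(w,s,.62,-.2,.08,.06,.08,.0003)[:,:,::-1])
s=r.sense();print(s['tcp_pos'],yaw(s));go(.6237,-.2009,.0765,-164)
E
```

```text
[ 0.6233017  -0.20111855  0.07738648] -163.12307272366868 0.5490968745023047
[ 0.62329929 -0.20101597  0.07738487] -163.11350026263457
row t [ 0.0012 -0.0006 -0.    ] a [ 0.0049  0.001  -0.0002] dist rows 0.0 turn rows 0.1
```

View pics/d2.png

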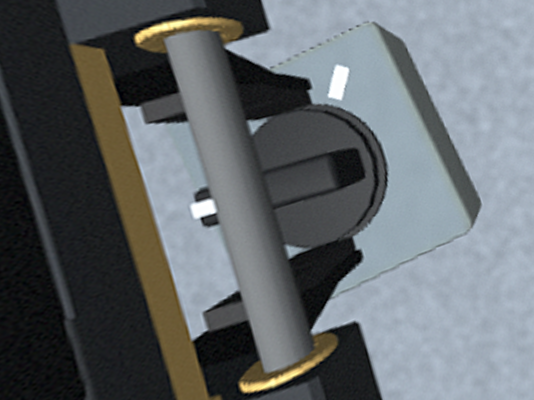

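The dial bar lies between the fingers at about 105°, so I'll close and turn.

play_rows(
  commands=[
    {"fingers": 1,"tx": 0.001,"ty": 0,"tz": 0,"ax": 0.005,"ay": 0,"az": 0},
    {"fingers": 1,"tx": 0.001,"ty": 0,"tz": 0,"ax": 0.005,"ay": 0,"az": 0},
    {"fingers": 1,"tx": 0.001,"ty": 0,"tz": 0,"ax": 0.005,"ay": 0,"az": 0},
    {"fingers": 1,"tx": 0.001,"ty": 0,"tz": 0,"ax": 0.005,"ay": 0,"az": 0},
    {"fingers": 1,"tx": 0.001,"ty": 0,"tz": 0,"ax": 0.005,"ay": 0,"az": 0},
  ],
)

```text
time_s: 4.6
tcp_pos: [0.6234, -0.2009, 0.0768]
ee_rot: [[-0.001, -0.961, -0.276], [0.003, -0.276, 0.961], [-1.0, 0.0, 0.003]]
wrist_force: [-0.4, -0.0, -0.2]
gripper_width: 0.258
```

play_rows(
  commands=[
    {"fingers": 1,"tx": 0,"ty": 0,"tz": 0,"ax": 0,"ay": 0,"az": 0},
    {"fingers": 1,"tx": 0,"ty": 0,"tz": 0,"ax": 0,"ay": 0,"az": 0},
    {"fingers": 1,"tx": 0,"ty": 0,"tz": 0,"ax": 0,"ay": 0,"az": 0},
    {"fingers": 1,"tx": 0,"ty": 0,"tz": 0,"ax": 0,"ay": 0,"az": 0},
  ],
)

```text
time_s: 4.93
tcp_pos: [0.6232, -0.201, 0.0769]
ee_rot: [[-0.002, -0.961, -0.276], [0.003, -0.276, 0.961], [-1.0, 0.001, 0.003]]
wrist_force: [0.2, -0.3, 0.9]
gripper_width: 0.136
```

play_rows(
  commands=[
    {"fingers": 1,"tx": 0,"ty": 0,"tz": 0,"ax": 0.035,"ay": 0,"az": 0},
    {"fingers": 1,"tx": 0,"ty": 0,"tz": 0,"ax": 0.07,"ay": 0,"az": 0},
    {"fingers": 1,"tx": 0,"ty": 0,"tz": 0,"ax": 0.105,"ay": 0,"az": 0},
    {"fingers": 1,"tx": 0,"ty": 0,"tz": 0,"ax": 0.14,"ay": 0,"az": 0},
    {"fingers": 1,"tx": 0,"ty": 0,"tz": 0,"ax": 0.175,"ay": 0,"az": 0},
  ],
)

```text
time_s: 5.35
tcp_pos: [0.6222, -0.2009, 0.0768]
ee_rot: [[-0.004, -0.962, 0.273], [0.003, 0.273, 0.962], [-1.0, 0.005, 0.002]]
wrist_force: [-3.6, 0.7, 2.9]
gripper_width: 0.134
```

play_rows(
  commands=[
    {"fingers": 1,"tx": 0,"ty": 0,"tz": 0,"ax": 0.035,"ay": 0,"az": 0},
    {"fingers": 1,"tx": 0,"ty": 0,"tz": 0,"ax": 0.07,"ay": 0,"az": 0},
    {"fingers": 1,"tx": 0,"ty": 0,"tz": 0,"ax": 0.105,"ay": 0,"az": 0},
    {"fingers": 1,"tx": 0,"ty": 0,"tz": 0,"ax": 0.14,"ay": 0,"az": 0},
    {"fingers": 1,"tx": 0,"ty": 0,"tz": 0,"ax": 0.175,"ay": 0,"az": 0},
  ],
)

```text
time_s: 5.77
tcp_pos: [0.6213, -0.2005, 0.0768]
ee_rot: [[-0.006, -0.678, 0.735], [0.004, 0.735, 0.678], [-1.0, 0.007, -0.002]]
wrist_force: [-5.0, 4.1, 4.7]
gripper_width: 0.136
```

play_rows(
  commands=[
    {"fingers": 1,"tx": 0,"ty": 0,"tz": 0,"ax": 0.035,"ay": 0,"az": 0},
    {"fingers": 1,"tx": 0,"ty": 0,"tz": 0,"ax": 0.07,"ay": 0,"az": 0},
    {"fingers": 1,"tx": 0,"ty": 0,"tz": 0,"ax": 0.097,"ay": 0,"az": 0},
    {"fingers": 1,"tx": 0,"ty": 0,"tz": 0,"ax": 0.097,"ay": 0,"az": 0},
    {"fingers": 1,"tx": 0,"ty": 0,"tz": 0,"ax": 0.097,"ay": 0,"az": 0},
  ],
)

```text
time_s: 6.18
tcp_pos: [0.6209, -0.1999, 0.0768]
ee_rot: [[-0.007, -0.431, 0.903], [0.005, 0.903, 0.431], [-1.0, 0.007, -0.004]]
wrist_force: [-6.5, 3.5, 5.6]
gripper_width: 0.134
```

```bash
python3 - <<'E'
from h import *
s=r.sense();print(s['tcp_pos'],yaw(s),s['gripper_width'],s['wrist_force'],s['moment'],s['joints'])
E
```

```text
[ 0.62087635 -0.19993648  0.07684185] 115.50403785299378 0.13419158909375012 [-6.47184377  3.51745545  5.5526942 ] [1.1437985  1.36574058 0.03206404] [ -3.77767074  33.22213407  -6.20978786  -0.30808722 -50.97565505
 -60.52260505]
```

play_rows(
  commands=[
    {"fingers": -0.3,"tx": 0,"ty": 0,"tz": 0,"ax": 0,"ay": 0,"az": 0},
    {"fingers": -0.3,"tx": 0,"ty": 0,"tz": 0,"ax": 0,"ay": 0,"az": 0},
    {"fingers": -0.3,"tx": 0,"ty": 0,"tz": 0,"ax": 0,"ay": 0,"az": 0},
    {"fingers": -0.3,"tx": 0,"ty": 0,"tz": 0,"ax": 0,"ay": 0,"az": 0},
  ],
)

```text
time_s: 6.52
tcp_pos: [0.6238, -0.201, 0.0769]
ee_rot: [[-0.0, -0.431, 0.902], [0.003, 0.902, 0.431], [-1.0, 0.003, 0.001]]
wrist_force: [0.1, -0.1, -0.4]
gripper_width: 0.355
```

play_rows(
  commands=[
    {"fingers": -0.3,"tx": -0.05,"ty": 0,"tz": 0,"ax": 0,"ay": 0,"az": 0},
    {"fingers": -0.3,"tx": -0.1,"ty": 0,"tz": 0,"ax": 0,"ay": 0,"az": 0},
    {"fingers": -0.3,"tx": -0.15,"ty": 0,"tz": 0,"ax": 0,"ay": 0,"az": 0},
    {"fingers": -0.3,"tx": -0.18,"ty": 0,"tz": 0,"ax": 0,"ay": 0,"az": 0},
    {"fingers": -0.3,"tx": -0.18,"ty": 0,"tz": 0,"ax": 0,"ay": 0,"az": 0},
  ],
)

```text
time_s: 6.93
tcp_pos: [0.6269, -0.2023, 0.2193]
ee_rot: [[0.012, -0.432, 0.902], [-0.0, 0.902, 0.432], [-1.0, -0.006, 0.011]]
wrist_force: [1.1, 0.3, 1.5]
gripper_width: 0.634
```

```bash
python3 - <<'E'
from h import *
s=r.sense();w=viewer.capture('wrist');print(s['tcp_pos'],yaw(s))
cv2.imwrite('pics/d3.png',np.hstack([ortho(w,s,.624,-.2,z,.07,.07,.00035) for z in(.045,.08)])[:,:,::-1])
go(.416,-.259,.15,160)
E
```

```text
[ 0.62687854 -0.20234063  0.21929871] 115.58681354099325
row t [ 0.0857  0.0516 -0.2854] a [-0.247   0.0019  0.0013] dist rows 5.4 turn rows 6.2
```

View pics/d3.png

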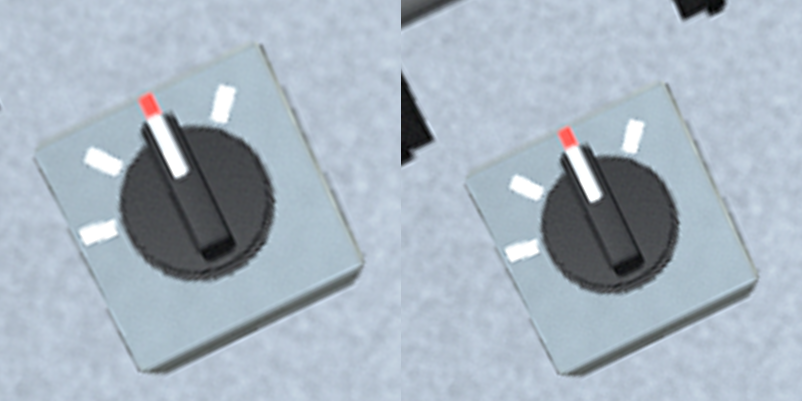

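The pointer is on the red mark: bar tip at (150,125), mark at (150,105). On to the strip.

play_rows(
  commands=[
    {"fingers": -1,"tx": 0,"ty": 0.0515,"tz": -0.285,"ax": 0,"ay": 0,"az": 0},
    {"fingers": -1,"tx": 0,"ty": 0.0515,"tz": -0.285,"ax": 0,"ay": 0,"az": 0},
    {"fingers": -1,"tx": 0,"ty": 0.0515,"tz": -0.285,"ax": 0,"ay": 0,"az": 0},
    {"fingers": -1,"tx": 0,"ty": 0.0515,"tz": -0.285,"ax": 0,"ay": 0,"az": 0},
    {"fingers": -1,"tx": 0,"ty": 0.0515,"tz": -0.285,"ax": 0,"ay": 0,"az": 0},
  ],
)

```text
time_s: 7.4
tcp_pos: [0.42, -0.2562, 0.2104]
ee_rot: [[-0.004, -0.431, 0.902], [0.004, 0.902, 0.431], [-1.0, 0.005, -0.002]]
wrist_force: [0.5, -0.7, 0.5]
gripper_width: 0.938
```

play_rows(
  commands=[
    {"fingers": -1,"tx": 0.05,"ty": 0,"tz": 0,"ax": -0.039,"ay": 0,"az": 0},
    {"fingers": -1,"tx": 0.06,"ty": 0,"tz": 0,"ax": -0.078,"ay": 0,"az": 0},
    {"fingers": -1,"tx": 0.06,"ty": 0,"tz": 0,"ax": -0.117,"ay": 0,"az": 0},
    {"fingers": -1,"tx": 0.06,"ty": 0,"tz": 0,"ax": -0.156,"ay": 0,"az": 0},
    {"fingers": -1,"tx": 0.06,"ty": 0,"tz": 0,"ax": -0.195,"ay": 0,"az": 0},
  ],
)

```text
time_s: 7.82
tcp_pos: [0.4216, -0.256, 0.1654]
ee_rot: [[-0.004, -0.874, 0.486], [0.004, 0.486, 0.874], [-1.0, 0.005, 0.001]]
wrist_force: [0.2, 0.3, -0.9]
gripper_width: 0.997
```

play_rows(
  commands=[
    {"fingers": -1,"tx": 0,"ty": 0,"tz": 0,"ax": -0.039,"ay": 0,"az": 0},
    {"fingers": -1,"tx": 0,"ty": 0,"tz": 0,"ax": -0.052,"ay": 0,"az": 0},
    {"fingers": -1,"tx": 0,"ty": 0,"tz": 0,"ax": -0.052,"ay": 0,"az": 0},
    {"fingers": -1,"tx": 0,"ty": 0,"tz": 0,"ax": -0.052,"ay": 0,"az": 0},
  ],
)

```text
time_s: 8.15
tcp_pos: [0.4221, -0.256, 0.166]
ee_rot: [[-0.003, -0.939, 0.343], [0.003, 0.343, 0.939], [-1.0, 0.004, 0.002]]
wrist_force: [-0.0, -0.2, -0.2]
gripper_width: 0.996
```

```bash
python3 - <<'E'
from h import *
s=r.sense();w=viewer.capture('wrist');print(s['tcp_pos'],yaw(s),s['gripper_width'],s['joints'])
cv2.imwrite('pics/s1.png',np.hstack([ortho(w,s,.43,-.265,z,.09,.1,.0005) for z in(.005,.029)])[:,:,::-1])
for m in spotter.silhouettes('strip',w)[:1]: print(m['score'],m['uv'])
E
```

```text
[ 0.42205444 -0.25598712  0.16596868] 159.91233633371883 0.9964037708970838 [-12.44727273  13.62037821 -23.65185655  -0.19937707 -52.93403863
  -7.52018941]
0.71 [308.6, 169.4]
```

View pics/s1.png

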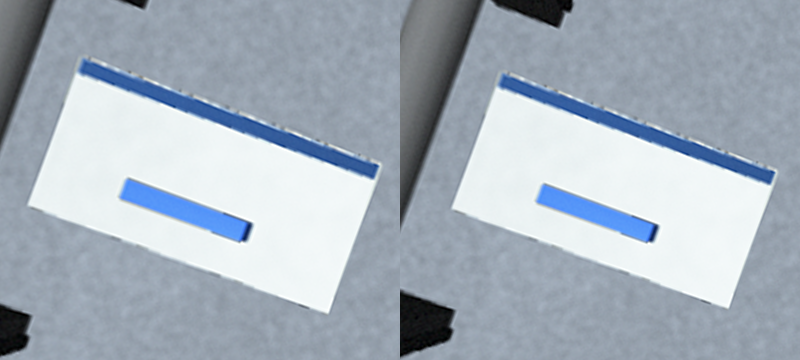

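The strip's corners are clean at (85,58), (380,165), (328,312) and (29,206), and both planes agree: rib at (0.4134, -0.2627), yaw -19.9°.

```bash
python3 - <<'E'
from h import *
go(.4134,-.2627,.026,160.1)
E
```

```text
row t [ 0.1871  0.0074 -0.0128] a [-0.0009  0.0007 -0.001 ] dist rows 3.4 turn rows 0.0
```

play_rows(
  commands=[
    {"fingers": -1,"tx": 0.05,"ty": 0.0074,"tz": -0.0128,"ax": -0.001,"ay": 0.0007,"az": -0.001},
    {"fingers": -1,"tx": 0.1,"ty": 0.0074,"tz": -0.0128,"ax": -0.001,"ay": 0.0007,"az": -0.001},
    {"fingers": -1,"tx": 0.145,"ty": 0.0074,"tz": -0.0128,"ax": -0.001,"ay": 0.0007,"az": -0.001},
    {"fingers": -0.2,"tx": 0.165,"ty": 0.0074,"tz": -0.0128,"ax": -0.001,"ay": 0.0007,"az": -0.001},
    {"fingers": -0.2,"tx": 0.165,"ty": 0.0074,"tz": -0.0128,"ax": -0.001,"ay": 0.0007,"az": -0.001},
  ],
)

```text
time_s: 8.67
tcp_pos: [0.411, -0.2621, 0.0395]
ee_rot: [[-0.008, -0.94, 0.341], [0.002, 0.341, 0.94], [-1.0, 0.008, -0.0]]
wrist_force: [0.9, -0.6, -0.7]
gripper_width: 0.922
```

play_rows(
  commands=[
    {"fingers": 0,"tx": 0,"ty": 0,"tz": 0,"ax": 0,"ay": 0,"az": 0},
    {"fingers": 0,"tx": 0,"ty": 0,"tz": 0,"ax": 0,"ay": 0,"az": 0},
    {"fingers": 0,"tx": 0,"ty": 0,"tz": 0,"ax": 0,"ay": 0,"az": 0},
  ],
)

```text
time_s: 8.92
tcp_pos: [0.4152, -0.2632, 0.0447]
ee_rot: [[0.004, -0.941, 0.339], [-0.001, 0.339, 0.941], [-1.0, -0.005, 0.0]]
wrist_force: [-0.1, 0.4, 0.2]
gripper_width: 0.711
```

```bash
python3 - <<'E'
from h import *
s=r.sense();print(s['tcp_pos'],yaw(s),s['ee_rot'],s['gripper_width']);go(.4134,-.2627,.026,160.1)
E
```

```text
[ 0.41524803 -0.26324949  0.04471451] 160.19082535276218 [[ 4.49577174e-03 -9.40816263e-01  3.38887219e-01]
 [-1.29451036e-03  3.38884884e-01  9.40826955e-01]
 [-9.99989056e-01 -4.66843625e-03  3.05652687e-04]] 0.711177452146341
row t [ 0.0249  0.0027 -0.0002] a [0.0005 0.0001 0.0015] dist rows 0.5 turn rows 0.0
```

play_rows(
  commands=[
    {"fingers": 0,"tx": 0.012,"ty": 0.001,"tz": 0,"ax": 0,"ay": 0,"az": 0},
    {"fingers": 0,"tx": 0.024,"ty": 0.001,"tz": 0,"ax": 0,"ay": 0,"az": 0},
    {"fingers": 0,"tx": 0.024,"ty": 0.001,"tz": 0,"ax": 0,"ay": 0,"az": 0},
    {"fingers": 0,"tx": 0.024,"ty": 0.001,"tz": 0,"ax": 0,"ay": 0,"az": 0},
    {"fingers": 0,"tx": 0.024,"ty": 0.001,"tz": 0,"ax": 0,"ay": 0,"az": 0},
  ],
)

```text
time_s: 9.33
tcp_pos: [0.413, -0.2626, 0.025]
ee_rot: [[0.0, -0.941, 0.339], [-0.0, 0.339, 0.941], [-1.0, -0.0, 0.0]]
wrist_force: [0.1, 0.1, 0.0]
gripper_width: 0.507
```

play_rows(
  commands=[
    {"fingers": 0.3,"tx": 0,"ty": 0,"tz": 0,"ax": 0,"ay": 0,"az": 0},
    {"fingers": 0.3,"tx": 0,"ty": 0,"tz": 0,"ax": 0,"ay": 0,"az": 0},
    {"fingers": 0.3,"tx": 0,"ty": 0,"tz": 0,"ax": 0,"ay": 0,"az": 0},
  ],
)

```text
time_s: 9.58
tcp_pos: [0.4132, -0.2627, 0.0252]
ee_rot: [[0.001, -0.941, 0.339], [-0.0, 0.339, 0.941], [-1.0, -0.001, 0.0]]
wrist_force: [-0.7, -0.5, 0.2]
gripper_width: 0.385
```

```bash
python3 - <<'E'
from h import *
s=r.sense();print(s['tcp_pos'],yaw(s),s['ee_rot'],s['gripper_width'],s['wrist_force']);go(.4134,-.2627,.026,160.1)
E
```

```text
[ 0.41323668 -0.26266492  0.02523691] 160.17753321585502 [[ 1.12257666e-03 -9.40747250e-01  3.39106697e-01]
 [-2.74874538e-04  3.39106608e-01  9.40747911e-01]
 [-9.99999332e-01 -1.14927345e-03  1.22085697e-04]] 0.38495127019452935 [-0.70054829 -0.45110452  0.21998525]
row t [-0.001  -0.0002  0.    ] a [0.0004 0.     0.0004] dist rows 0.0 turn rows 0.0
```

play_rows(
  commands=[
    {"fingers": 1,"tx": 0,"ty": 0,"tz": 0,"ax": 0,"ay": 0,"az": 0},
    {"fingers": 1,"tx": 0,"ty": 0,"tz": 0,"ax": 0,"ay": 0,"az": 0},
    {"fingers": 1,"tx": 0,"ty": 0,"tz": 0,"ax": 0,"ay": 0,"az": 0},
    {"fingers": 1,"tx": 0,"ty": 0,"tz": 0,"ax": 0,"ay": 0,"az": 0},
    {"fingers": 1,"tx": 0,"ty": 0,"tz": 0,"ax": 0,"ay": 0,"az": 0},
  ],
)

```text
time_s: 10.0
tcp_pos: [0.4132, -0.2627, 0.0252]
ee_rot: [[0.001, -0.941, 0.339], [-0.0, 0.339, 0.941], [-1.0, -0.001, 0.0]]
wrist_force: [0.4, -0.1, 0.1]
gripper_width: 0.114
```

play_rows(
  commands=[
    {"fingers": 1,"tx": 0,"ty": 0,"tz": 0,"ax": 0,"ay": 0,"az": 0},
    {"fingers": 1,"tx": 0,"ty": 0,"tz": 0,"ax": 0,"ay": 0,"az": 0},
    {"fingers": 1,"tx": 0,"ty": 0,"tz": 0,"ax": 0,"ay": 0,"az": 0},
  ],
)

```text
time_s: 10.25
tcp_pos: [0.4132, -0.2627, 0.0252]
ee_rot: [[0.001, -0.941, 0.339], [-0.0, 0.339, 0.941], [-1.0, -0.001, 0.0]]
wrist_force: [-0.0, 0.6, 1.2]
gripper_width: 0.109
```

```bash
python3 - <<'E'
from h import *
s=r.sense();print(s['tcp_pos'],yaw(s),s['gripper_width'],s['wrist_force'])
# channel home rough from earlier: lap mid .601,.178 yaw 16
go(.50,.15,.13,-164)
E
```

```text
[ 0.41320697 -0.26265158  0.02516731] 160.17970595748207 0.1087251752168121 [-0.01721638  0.58633304  1.22963239]
row t [-0.1398  0.0776  0.5569] a [-1.99e-01 -1.00e-04  3.00e-04] dist rows 10.4 turn rows 5.0
```

play_rows(
  commands=[
    {"fingers": 1,"tx": -0.04,"ty": 0,"tz": 0,"ax": 0,"ay": 0,"az": 0},
    {"fingers": 1,"tx": -0.08,"ty": 0,"tz": 0,"ax": 0,"ay": 0,"az": 0},
    {"fingers": 1,"tx": -0.12,"ty": 0.01,"tz": 0.023,"ax": 0,"ay": 0,"az": 0},
    {"fingers": 1,"tx": -0.15,"ty": 0.02,"tz": 0.063,"ax": -0.03,"ay": 0,"az": 0},
    {"fingers": 1,"tx": -0.153,"ty": 0.03,"tz": 0.113,"ax": -0.06,"ay": 0,"az": 0},
  ],
)

```text
time_s: 10.67
tcp_pos: [0.4228, -0.1757, 0.1438]
ee_rot: [[0.009, -0.988, 0.155], [-0.002, 0.155, 0.988], [-1.0, -0.01, -0.0]]
wrist_force: [1.7, 0.7, -1.6]
gripper_width: 0.113
```

```bash
python3 - <<'E'
from h import *
s=r.sense();print(s['tcp_pos'],yaw(s),s['gripper_width'],s['wrist_force'])
go(.46,.137,.14,-164)
E
```

```text
[ 0.42280333 -0.17566673  0.14382063] 171.08695962115144 0.11307063376998787 [ 1.6960882   0.72016687 -1.57474337]
row t [0.0049 0.0156 0.4195] a [-0.1384 -0.0007  0.003 ] dist rows 7.6 turn rows 3.5
```

play_rows(
  commands=[
    {"fingers": 1,"tx": 0,"ty": 0.003,"tz": 0.052,"ax": -0.025,"ay": 0,"az": 0},
    {"fingers": 1,"tx": 0,"ty": 0.006,"tz": 0.104,"ax": -0.05,"ay": 0,"az": 0},
    {"fingers": 1,"tx": 0,"ty": 0.009,"tz": 0.156,"ax": -0.08,"ay": 0,"az": 0},
    {"fingers": 1,"tx": 0,"ty": 0.012,"tz": 0.208,"ax": -0.11,"ay": 0,"az": 0},
    {"fingers": 1,"tx": 0,"ty": 0.014,"tz": 0.26,"ax": -0.138,"ay": 0,"az": 0},
  ],
)

```text
time_s: 11.08
tcp_pos: [0.44, 0.0207, 0.1397]
ee_rot: [[0.0, -0.961, -0.277], [-0.0, -0.277, 0.961], [-1.0, -0.0, -0.0]]
wrist_force: [0.6, -0.1, -2.0]
gripper_width: 0.11
```

```bash
python3 - <<'E'
from h import *
go(.46,.137,.14,-164)
E
```

```text
row t [-0.0004 -0.0686  0.1416] a [ 0.0004 -0.0001  0.0001] dist rows 2.8 turn rows 0.0
```

play_rows(
  commands=[
    {"fingers": 1,"tx": 0,"ty": -0.023,"tz": 0.047,"ax": 0,"ay": 0,"az": 0},
    {"fingers": 1,"tx": 0,"ty": -0.046,"tz": 0.094,"ax": 0,"ay": 0,"az": 0},
    {"fingers": 1,"tx": 0,"ty": -0.069,"tz": 0.142,"ax": 0,"ay": 0,"az": 0},
    {"fingers": 1,"tx": 0,"ty": -0.069,"tz": 0.142,"ax": 0,"ay": 0,"az": 0},
    {"fingers": 1,"tx": 0,"ty": -0.069,"tz": 0.142,"ax": 0,"ay": 0,"az": 0},
  ],
)

```text
time_s: 11.5
tcp_pos: [0.4614, 0.1374, 0.1393]
ee_rot: [[-0.0, -0.961, -0.276], [-0.001, -0.276, 0.961], [-1.0, 0.0, -0.001]]
wrist_force: [-0.1, -0.3, -1.7]
gripper_width: 0.112
```

play_rows(
  commands=[
    {"fingers": 1,"tx": 0,"ty": 0,"tz": 0,"ax": 0,"ay": 0,"az": 0},
    {"fingers": 1,"tx": 0,"ty": 0,"tz": 0,"ax": 0,"ay": 0,"az": 0},
    {"fingers": 1,"tx": 0,"ty": 0,"tz": 0,"ax": 0,"ay": 0,"az": 0},
  ],
)

```text
time_s: 11.75
tcp_pos: [0.4612, 0.1343, 0.1397]
ee_rot: [[0.0, -0.963, -0.271], [-0.001, -0.271, 0.963], [-1.0, -0.0, -0.001]]
wrist_force: [0.3, -0.4, -0.7]
gripper_width: 0.109
```

```bash
python3 - <<'E'
from h import *
s=r.sense();w=viewer.capture('wrist');print(s['tcp_pos'],yaw(s),s['ee_rot'],s['wrist_force'])
import pickle;pickle.dump((s,w),open('c1.pkl','wb'))
a=ortho(w,s,.56,.165,.02,.14,.14,.0007);b=ortho(w,s,.56,.165,.036,.14,.14,.0007)
cv2.imwrite('pics/c1.png',np.hstack([a,b])[:,:,::-1])
E
```

```text
[0.46119371 0.1342573  0.13965635] -164.281143708943 [[ 2.40773452e-04 -9.62602637e-01 -2.70917156e-01]
 [-6.43658783e-04 -2.70917257e-01  9.62602423e-01]
 [-9.99999764e-01 -5.73909013e-05 -6.84817325e-04]] [ 0.26952543 -0.36073353 -0.66469713]
```

View pics/c1.png

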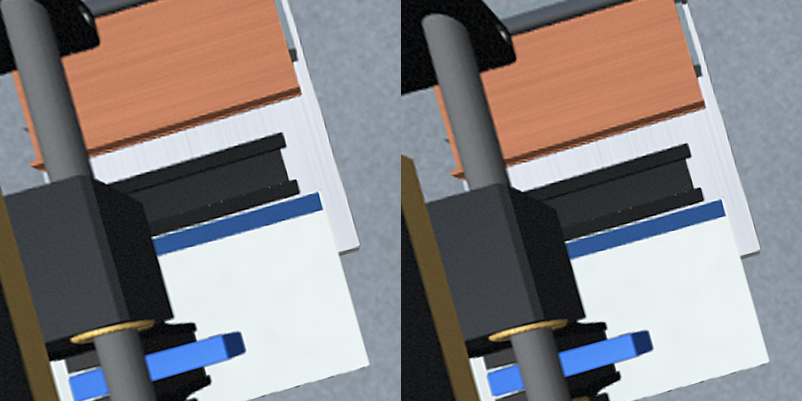

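The held strip is square in the hand. The lap's free edge runs (455,178) to (703,107) in the right half, and the channel's front-right corner is at (358,247) in the left half. Next I'll fit lines to refine these.

```bash
cat > fit.py <<'E'
from h import *
import pickle
s,w=pickle.load(open('c1.pkl','rb'))
mm=.00035;cx,cy,hx,hy=.60,.15,.11,.12
def W(u,v): return cx+hx-mm*v,cy+hy-mm*u
def line(pts,name):
    pts=np.array(pts,np.float32)
    for _ in range(3):
        vx,vy,x0,y0=cv2.fitLine(pts,cv2.DIST_HUBER,0,.01,.01).ravel()
        d=abs((pts[:,0]-x0)*vy-(pts[:,1]-y0)*vx);pts=pts[d<max(2.5,2*np.median(d))]
    X=np.array(W(x0,y0));dr=np.array([-vy,-vx]);print(name,len(pts),'pt',X.round(4),'ang',round(np.degrees(np.arctan2(dr[1],dr[0]))%180,2),'res mm',d.mean()*mm*1e3);return X,dr
def img(z):
    a=ortho(w,s,cx,cy,z,hx,hy,mm);return a,cv2.cvtColor(a,cv2.COLOR_RGB2HSV).astype(int)
a,h=img(.033);br=((h[...,0]<20)&(h[...,1]>100)).astype(np.uint8)
br=cv2.morphologyEx(br,cv2.MORPH_OPEN,np.ones((5,5)))
print('lapmask',br.sum())
cols=range(int((cy+hy-.20)/mm),int((cy+hy-.098)/mm))
L=line([(c,np.nonzero(br[:,c])[0].max()) for c in cols if br[:,c].any()],'lap bottom z=.033')
a2,h2=img(.044)
br2=((h2[...,0]<20)&(h2[...,1]>100)&(h2[...,2]>140)).astype(np.uint8)
line([(c,np.nonzero(br2[:,c])[0].max()) for c in range(int((cy+hy-.20)/mm),int((cy+hy-.098)/mm)) if br2[:,c].any()],'hem bright z=.044')
a3,h3=img(.036);br3=((h3[...,0]<20)&(h3[...,1]>100)).astype(np.uint8)
line([(np.nonzero(br3[r_])[0].max(),r_) for r_ in range(int((cx+hx-.67)/mm),int((cx+hx-.645)/mm)) if br3[r_].any()],'lap right side z=.036')
af,hf=img(.02);fl=((hf[...,2]>185)&(hf[...,1]<40)).astype(np.uint8);fl=cv2.morphologyEx(fl,cv2.MORPH_OPEN,np.ones((5,5)))
line([(np.nonzero(fl[r_])[0].max(),r_) for r_ in range(int((cx+hx-.64)/mm),int((cx+hx-.535)/mm)) if fl[r_].any()],'floor right z=.02')
E
python3 fit.py; python3 - <<'E'
exec(open('fit.py').read().split("a,h=img")[0])
a=ortho(w,s,.58,.13,.024,.09,.1,.0005);cv2.imwrite('pics/c2.png',cv2.resize(a,None,fx=2,fy=1.6)[:,:,::-1][:, :800])
E
```

```text
lapmask 101588
lap bottom z=.033 291 pt [0.6102 0.1491] ang 106.6 res mm 0.121658005
hem bright z=.044 222 pt [0.6059 0.1411] ang 106.54 res mm 0.21223025
lap right side z=.036 71 pt [0.6594 0.1026] ang 17.38 res mm 0.11443161
floor right z=.02 300 pt [0.5883 0.071 ] ang 16.49 res mm 0.19700442
```

View pics/c2.png

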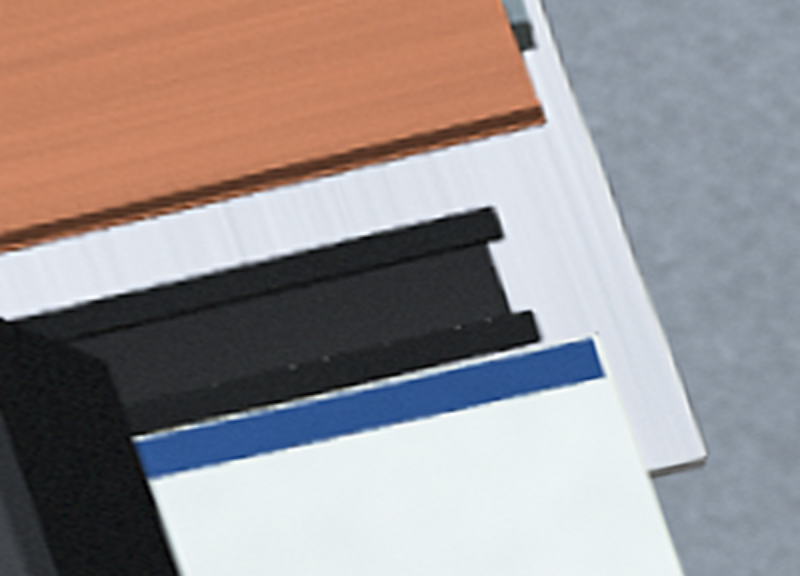

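```bash
cat > chk.py <<'E'
from h import *
import pickle
s,w=pickle.load(open('c1.pkl','rb'))
n=np.array([.9586,.2849]);m=np.array([-.2849,.9586])
Z=s['tcp_pos'][2]-.0252+.005
M=np.array(w['mount']);o=np.array(s['ee_rot'])@M[:3,3]+s['tcp_pos']
P=[]
for u,v in [(597,338),(137,437),(650,475)]:
    X=np.array([.67-.0003125*v,.23-.00025*u,.024]);Y=o+(X-o)*(Z-o[2])/(X[2]-o[2]);P.append(Y);d=(Y-s['tcp_pos'])[:2];print('strip pt rel tcp along/lat',d@n,d@m)
d=P[1]-P[0];print('strip yaw',np.degrees(np.arctan2(d[1],d[0]))-90,'tool',yaw(s)+180)
s2=r.sense();t=np.array(s2['tcp_pos']);print(t,yaw(s2),'ch x,y of tcp',t[:2]@n-.580,t[:2]@m-.0002)
for x,z in[(-.075,.09),(-.075,.0515),(.008,.0515)]:
    q=n*(x+.580)+m*.0002;print(x,q.round(4));go(q[0],q[1],z,-163.45)
E
python3 chk.py
```

```text
strip pt rel tcp along/lat 0.05243533402719292 -0.0797480987522479
strip pt rel tcp along/lat 0.054395121355759926 -0.004649023877933538
strip pt rel tcp along/lat 0.024165895613258652 -0.08006613002311136
strip yaw 15.057320480165188 tool 15.718856291056994
[0.46134657 0.13433074 0.13978434] -164.28264600993708 ch x,y of tcp -0.09948234934307104 -0.0028681947728562028
-0.075 [0.484  0.1441]
row t [ 0.0664 -0.0326  0.0043] a [-0.0046 -0.0002  0.0001] dist rows 1.3 turn rows 0.1
-0.075 [0.484  0.1441]
row t [ 0.1177 -0.0326  0.0044] a [-0.0046 -0.0002  0.0001] dist rows 2.2 turn rows 0.1
0.008 [0.5636 0.1677]
row t [ 0.1178 -0.1432  0.006 ] a [-0.0046 -0.0002  0.0001] dist rows 3.3 turn rows 0.1
```

```bash
cat > tgt.py <<'E'
from h import *
import sys
n=np.array([.9586,.2849]);m=np.array([-.2849,.9586])
s=r.sense();t=np.array(s['tcp_pos']);R=np.array(s['ee_rot'])
print('t',s['time_s'],'ch x,y mm',(t[:2]@n-.580)*1e3,(t[:2]@m-.0002)*1e3,'z',t[2],'yaw',yaw(s),'down',R[:,0].round(4),'F',s['wrist_force'].round(1) if hasattr(s['wrist_force'],'round') else s['wrist_force'],'w',s['gripper_width'])
x,z=map(float,sys.argv[1:3]);q=n*(x+.580)+m*.0002;go(q[0],q[1],z,-163.45,s)
E
python3 tgt.py -.045 .075
```

```text
t 11.8 ch x,y mm -99.48234934307104 -2.868194772856203 z 0.13978433893094086 yaw -164.28264600993708 down [ 6.e-04 -5.e-04 -1.e+00] F [ 0.1 -0.  -1.9] w 0.11186000017936663
row t [ 0.0864 -0.0726  0.0049] a [-0.0046 -0.0002  0.0001] dist rows 2.0 turn rows 0.1
```

play_rows(
  commands=[
    {"fingers": 1,"tx": 0.02,"ty": -0.02,"tz": 0.003,"ax": -0.0046,"ay": 0,"az": 0},
    {"fingers": 1,"tx": 0.04,"ty": -0.04,"tz": 0.005,"ax": -0.0046,"ay": 0,"az": 0},
    {"fingers": 1,"tx": 0.06,"ty": -0.06,"tz": 0.005,"ax": -0.0046,"ay": 0,"az": 0},
    {"fingers": 1,"tx": 0.078,"ty": -0.0726,"tz": 0.005,"ax": -0.0046,"ay": 0,"az": 0},
    {"fingers": 1,"tx": 0.0864,"ty": -0.0726,"tz": 0.005,"ax": -0.0046,"ay": 0,"az": 0},
  ],
)

```text
time_s: 12.22
tcp_pos: [0.5141, 0.1533, 0.0735]
ee_rot: [[0.0, -0.959, -0.285], [-0.001, -0.285, 0.959], [-1.0, 0.0, -0.001]]
wrist_force: [-0.0, 1.0, -2.5]
gripper_width: 0.111
```

play_rows(
  commands=[
    {"fingers": 1,"tx": 0,"ty": 0,"tz": 0,"ax": 0,"ay": 0,"az": 0},
    {"fingers": 1,"tx": 0,"ty": 0,"tz": 0,"ax": 0,"ay": 0,"az": 0},
    {"fingers": 1,"tx": 0,"ty": 0,"tz": 0,"ax": 0,"ay": 0,"az": 0},
    {"fingers": 1,"tx": 0,"ty": 0,"tz": 0,"ax": 0,"ay": 0,"az": 0},
    {"fingers": 1,"tx": 0,"ty": 0,"tz": 0,"ax": 0,"ay": 0,"az": 0},
  ],
)

```text
time_s: 12.63
tcp_pos: [0.5131, 0.1541, 0.0761]
ee_rot: [[0.002, -0.958, -0.287], [0.001, -0.287, 0.958], [-1.0, -0.003, -0.0]]
wrist_force: [-0.6, 0.7, -1.7]
gripper_width: 0.113
```

```bash
python3 tgt.py -.045 .0515; python3 - <<'E'
from h import *
s=r.sense();w=viewer.capture('wrist')
import pickle;pickle.dump((s,w),open('c2.pkl','wb'))
cv2.imwrite('pics/c3.png',cv2.resize(ortho(w,s,.59,.14,.033,.09,.12,.0005),None,fx=1.6,fy=1.6)[:,:,::-1])
E
```

```text
t 12.6333 ch x,y mm -44.22508346603382 1.3097321213302313 z 0.0761150166210584 yaw -163.3441746869917 down [ 2.5e-03  7.0e-04 -1.0e+00] F [-0.6  0.7 -1.7] w 0.11315228430130994
row t [ 0.0328  0.0011 -0.0017] a [ 0.0006 -0.      0.0008] dist rows 0.6 turn rows 0.0
```

View pics/c3.png

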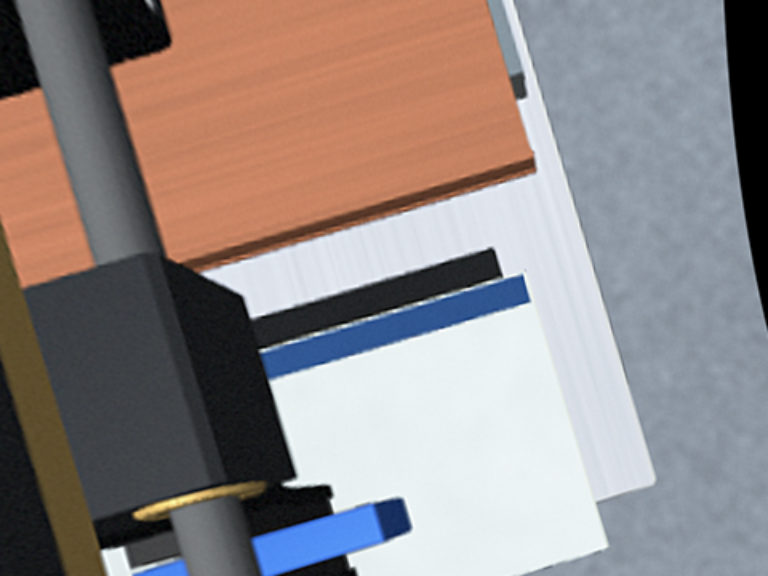

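```bash
python3 - <<'E'
src=open('fit.py').read().split("a,h=img")[0].replace('c1.pkl','c2.pkl');exec(src)
n=np.array([.9586,.2849]);m=np.array([-.2849,.9586])
zt=s['tcp_pos'][2]-.0252+.005
cx,cy,hx,hy=.55,.14,.11,.12
a,h=img(zt)
bl=((h[...,0]>100)&(h[...,0]<125)&(h[...,1]>130)).astype(np.uint8)
k,lab,st,ce=cv2.connectedComponentsWithStats(bl)
for i in range(1,k):
    if st[i,4]>800: print(i,st[i],W(*ce[i]))
i=min((i for i in range(1,k) if st[i,4]>1500),key=lambda i:ce[i][1])
B=lab==i;x0,wd=st[i,0],st[i,2]
cs=range(x0+12,x0+wd-12)
X,_=line([(c,np.nonzero(B[:,c])[0].min()) for c in cs],'strip front');line([(c,np.nonzero(B[:,c])[0].max()) for c in cs],'blue rear')
t=np.array(s['tcp_pos'][:2]);print('front rel tcp',(X-t)@n)
wh=((h[...,2]>215)&(h[...,1]<25)).astype(np.uint8);wh=cv2.morphologyEx(wh,cv2.MORPH_OPEN,np.ones((5,5)))
Y,_=line([(np.nonzero(wh[q])[0].max(),q) for q in range(int((cx+hx-.535)/mm),int((cx+hx-.49)/mm)) if wh[q].any()],'strip right');print('right rel tcp',(Y-t)@m)
a,h=img(.033);br=((h[...,0]<20)&(h[...,1]>100)).astype(np.uint8)
br=cv2.morphologyEx(br,cv2.MORPH_OPEN,np.ones((5,5)))
X,_=line([(c,np.nonzero(br[:,c])[0].max()) for c in range(int((cy+hy-.19)/mm),int((cy+hy-.1)/mm)) if br[:,c].any()],'lap');print('lap x',X@n-.58)
E
```

```text
120 [ 267  209  211   80 4438] (np.float64(0.5726768927444795), np.float64(0.12960015772870664))
168 [ 260  385  124   62 3943] (np.float64(0.5150996449404007), np.float64(0.14809231549581536))
199 [ 168  432   48   41 1348] (np.float64(0.5016063056379823), np.float64(0.19307210682492582))
strip front 187 pt [0.5763 0.1294] ang 106.7 res mm 0.1254295
blue rear 187 pt [0.569  0.1298] ang 106.62 res mm 0.110850774
front rel tcp 0.05357267996833792
strip right 79 pt [0.5159 0.0867] ang 118.32 res mm 2.1336432
right rel tcp -0.06535775149772735
lap 257 pt [0.6112 0.1453] ang 106.54 res mm 0.110427946
lap x 0.04730253166556353
```

Strip and lap edges are parallel (106.65° against 106.54°), so I'll descend to sliding height.

play_rows(
  commands=[
    {"fingers": 1,"tx": 0.01,"ty": 0,"tz": -0.001,"ax": 0,"ay": 0,"az": 0},
    {"fingers": 1,"tx": 0.02,"ty": 0,"tz": -0.0017,"ax": 0,"ay": 0,"az": 0},
    {"fingers": 1,"tx": 0.028,"ty": 0,"tz": -0.0017,"ax": 0,"ay": 0,"az": 0},
    {"fingers": 1,"tx": 0.032,"ty": 0,"tz": -0.0017,"ax": 0,"ay": 0,"az": 0},
    {"fingers": 1,"tx": 0.032,"ty": 0,"tz": -0.0017,"ax": 0,"ay": 0,"az": 0},
  ],
)

```text
time_s: 13.1
tcp_pos: [0.5127, 0.1523, 0.0497]
ee_rot: [[-0.001, -0.958, -0.286], [-0.002, -0.286, 0.958], [-1.0, 0.002, -0.001]]
wrist_force: [-0.1, -0.3, -1.3]
gripper_width: 0.111
```

play_rows(
  commands=[
    {"fingers": 1,"tx": 0,"ty": 0,"tz": 0,"ax": 0,"ay": 0,"az": 0},
    {"fingers": 1,"tx": 0,"ty": 0,"tz": 0,"ax": 0,"ay": 0,"az": 0},
    {"fingers": 1,"tx": 0,"ty": 0,"tz": 0,"ax": 0,"ay": 0,"az": 0},
    {"fingers": 1,"tx": 0,"ty": 0,"tz": 0,"ax": 0,"ay": 0,"az": 0},
    {"fingers": 1,"tx": 0,"ty": 0,"tz": 0,"ax": 0,"ay": 0,"az": 0},
  ],
)

```text
time_s: 13.52
tcp_pos: [0.5136, 0.1528, 0.0513]
ee_rot: [[0.001, -0.958, -0.287], [0.0, -0.287, 0.958], [-1.0, -0.001, -0.0]]
wrist_force: [0.6, 0.5, -1.0]
gripper_width: 0.113
```

```bash
python3 tgt.py -.012 .0507
```

```text
t 13.5167 ch x,y mm -44.125978322199444 -0.012392509536770346 z 0.05134684985436985 yaw -163.3496055281412 down [ 0.0015  0.     -1.    ] F [ 0.6  0.5 -1. ] w 0.11349504240693864
row t [ 0.0009 -0.0429 -0.0001] a [ 0.0006 -0.0001  0.0005] dist rows 0.8 turn rows 0.0
```

play_rows(
  commands=[
    {"fingers": 1,"tx": 0.0008,"ty": -0.004,"tz": 0,"ax": 0,"ay": 0,"az": 0},
    {"fingers": 1,"tx": 0.0008,"ty": -0.01,"tz": 0,"ax": 0,"ay": 0,"az": 0},
    {"fingers": 1,"tx": 0.0008,"ty": -0.016,"tz": 0,"ax": 0,"ay": 0,"az": 0},
    {"fingers": 1,"tx": 0.0008,"ty": -0.022,"tz": 0,"ax": 0,"ay": 0,"az": 0},
    {"fingers": 1,"tx": 0.0008,"ty": -0.028,"tz": 0,"ax": 0,"ay": 0,"az": 0},
  ],
)

```text
time_s: 13.93
tcp_pos: [0.5343, 0.159, 0.0505]
ee_rot: [[0.001, -0.958, -0.286], [-0.0, -0.286, 0.958], [-1.0, -0.001, -0.001]]
wrist_force: [0.1, -0.9, -0.1]
gripper_width: 0.113
```

play_rows(
  commands=[
    {"fingers": 1,"tx": 0,"ty": -0.004,"tz": 0,"ax": 0,"ay": 0,"az": 0},
    {"fingers": 1,"tx": 0,"ty": -0.008,"tz": 0,"ax": 0,"ay": 0,"az": 0},
    {"fingers": 1,"tx": 0,"ty": -0.011,"tz": 0,"ax": 0,"ay": 0,"az": 0},
    {"fingers": 1,"tx": 0,"ty": -0.011,"tz": 0,"ax": 0,"ay": 0,"az": 0},
    {"fingers": 1,"tx": 0,"ty": -0.011,"tz": 0,"ax": 0,"ay": 0,"az": 0},
  ],
)

```text
time_s: 14.35
tcp_pos: [0.5414, 0.1611, 0.0504]
ee_rot: [[0.001, -0.958, -0.286], [-0.0, -0.286, 0.958], [-1.0, -0.001, -0.001]]
wrist_force: [-0.6, 0.1, -1.7]
gripper_width: 0.113
```

```bash
python3 tgt.py .0095 .0507;python3 - <<'E'
from h import *
s=r.sense();w=viewer.capture('wrist')
cv2.imwrite('pics/c4.png',cv2.resize(ortho(w,s,.60,.14,.033,.07,.1,.0004),None,fx=1.6,fy=1.6)[:,:,::-1])
E
```

```text
t 14.35 ch x,y mm -15.088928271189461 -0.056402245784005225 z 0.05044098389267457 yaw -163.36431682382843 down [ 7.e-04 -3.e-04 -1.e+00] F [-0.6  0.1 -1.7] w 0.11339349567398413
row t [-0.0003 -0.0328  0.    ] a [ 0.0005 -0.0002  0.0002] dist rows 0.6 turn rows 0.0
```

View pics/c4.png

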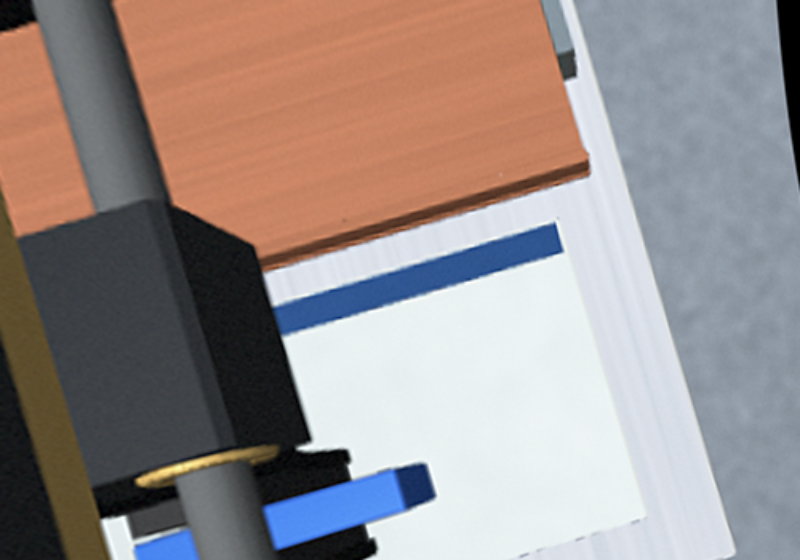

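Strip (front corner at (556,224)) is square and still about 8 mm short of the lap edge (corner at (590,175)). I'll slide it in.

play_rows(
  commands=[
    {"fingers": 1,"tx": 0,"ty": -0.004,"tz": 0,"ax": 0,"ay": 0,"az": 0},
    {"fingers": 1,"tx": 0,"ty": -0.008,"tz": 0,"ax": 0,"ay": 0,"az": 0},
    {"fingers": 1,"tx": 0,"ty": -0.012,"tz": 0,"ax": 0,"ay": 0,"az": 0},
    {"fingers": 1,"tx": 0,"ty": -0.016,"tz": 0,"ax": 0,"ay": 0,"az": 0},
    {"fingers": 1,"tx": 0,"ty": -0.02,"tz": 0,"ax": 0,"ay": 0,"az": 0},
  ],
)

```text
time_s: 14.82
tcp_pos: [0.5562, 0.1655, 0.0505]
ee_rot: [[0.001, -0.958, -0.286], [-0.0, -0.286, 0.958], [-1.0, -0.001, -0.001]]
wrist_force: [-0.1, -0.1, -1.3]
gripper_width: 0.109
```

play_rows(
  commands=[
    {"fingers": 1,"tx": 0,"ty": -0.004,"tz": 0,"ax": 0,"ay": 0,"az": 0},
    {"fingers": 1,"tx": 0,"ty": -0.008,"tz": 0,"ax": 0,"ay": 0,"az": 0},
    {"fingers": 1,"tx": 0,"ty": -0.012,"tz": 0,"ax": 0,"ay": 0,"az": 0},
    {"fingers": 1,"tx": 0,"ty": -0.0135,"tz": 0,"ax": 0,"ay": 0,"az": 0},
    {"fingers": 1,"tx": 0,"ty": -0.0135,"tz": 0,"ax": 0,"ay": 0,"az": 0},
  ],
)

```text
time_s: 15.23
tcp_pos: [0.5659, 0.1684, 0.0505]
ee_rot: [[0.001, -0.958, -0.286], [-0.0, -0.286, 0.958], [-1.0, -0.001, -0.0]]
wrist_force: [0.5, 0.6, -2.2]
gripper_width: 0.111
```

```bash
python3 tgt.py .010 .0452;python3 - <<'E'
from h import *
s=r.sense();w=viewer.capture('wrist');p=viewer.capture('side')
a=ortho(w,s,.60,.14,.033,.07,.1,.0004)
u,v=map(int,proj(p,np.array([.6,.16,.03])));b=cv2.resize(p['image'][v-45:v+45,u-64:u+64],None,fx=3.5,fy=3.5,interpolation=cv2.INTER_CUBIC)
c=np.zeros((max(a.shape[0],b.shape[0]),a.shape[1]+b.shape[1],3),np.uint8)
c[:a.shape[0],:a.shape[1]]=a;c[:b.shape[0],a.shape[1]:]=b
cv2.imwrite('pics/c5.png',c[:,:800,::-1])
E
```

```text
t 15.2333 ch x,y mm 10.451807893807285 0.03912954695918511 z 0.0504825144057611 yaw -163.35902592800016 down [ 1.2e-03 -2.0e-04 -1.0e+00] F [ 0.5  0.6 -2.2] w 0.1105632658985235
row t [ 0.007   0.0005 -0.    ] a [ 0.0005 -0.0002  0.0003] dist rows 0.1 turn rows 0.0
```

View pics/c5.png

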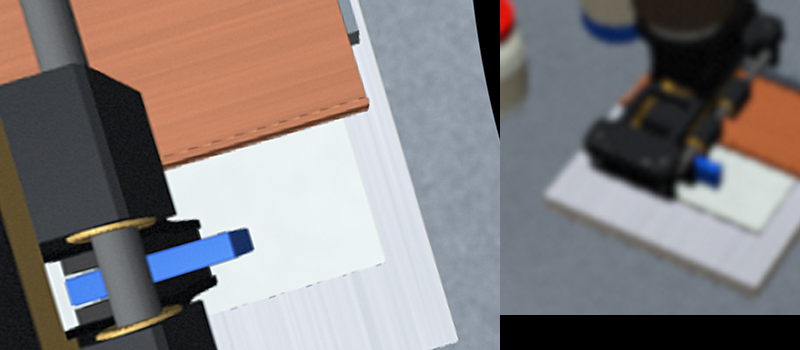

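The blue line is fully tucked, the lap is level, and about 60 mm of plate is visible, so roughly 19–20 mm is under. Now I'll press down.

play_rows(
  commands=[
    {"fingers": 1,"tx": 0.002,"ty": 0,"tz": -0.001,"ax": 0,"ay": 0,"az": 0},
    {"fingers": 1,"tx": 0.004,"ty": 0,"tz": -0.001,"ax": 0,"ay": 0,"az": 0},
    {"fingers": 1,"tx": 0.006,"ty": 0,"tz": -0.001,"ax": 0,"ay": 0,"az": 0},
    {"fingers": 1,"tx": 0.007,"ty": 0,"tz": -0.001,"ax": 0,"ay": 0,"az": 0},
    {"fingers": 1,"tx": 0.007,"ty": 0,"tz": -0.001,"ax": 0,"ay": 0,"az": 0},
  ],
)

```text
time_s: 15.75
tcp_pos: [0.5659, 0.1675, 0.0459]
ee_rot: [[0.001, -0.958, -0.287], [-0.0, -0.287, 0.958], [-1.0, -0.001, -0.001]]
wrist_force: [-1.9, -0.8, 5.4]
gripper_width: 0.109
```

```bash
python3 tgt.py .010 .0452
```

```text
t 15.75 ch x,y mm 10.160987367789698 -0.8104717560429233 z 0.04586274956070288 yaw -163.3382974019104 down [ 1.2e-03 -4.0e-04 -1.0e+00] F [-1.9 -0.8  5.4] w 0.10942017168330849
row t [0.0009 0.0001 0.0011] a [ 0.0006 -0.0002  0.0003] dist rows 0.0 turn rows 0.0
```

play_rows(
  commands=[
    {"fingers": 1,"tx": 0.0015,"ty": 0,"tz": 0,"ax": 0,"ay": 0,"az": 0},
    {"fingers": 1,"tx": 0.0025,"ty": 0,"tz": 0,"ax": 0,"ay": 0,"az": 0},
    {"fingers": 1,"tx": 0.0025,"ty": 0,"tz": 0,"ax": 0,"ay": 0,"az": 0},
    {"fingers": 1,"tx": 0.0025,"ty": 0,"tz": 0,"ax": 0,"ay": 0,"az": 0},
  ],
)

```text
time_s: 16.08
tcp_pos: [0.5658, 0.1676, 0.0452]
ee_rot: [[0.002, -0.958, -0.287], [-0.0, -0.287, 0.958], [-1.0, -0.001, -0.001]]
wrist_force: [-4.1, -0.8, 11.1]
gripper_width: 0.111
```

```bash
python3 tgt.py .010 .0452
```

```text
t 16.0833 ch x,y mm 10.135762129355296 -0.7744455704315213 z 0.04515793707557464 yaw -163.32183799156067 down [ 1.5e-03 -4.0e-04 -1.0e+00] F [-4.1 -0.8 11.1] w 0.11142609184932498
row t [-0.0001  0.0001  0.001 ] a [ 0.0007 -0.0003  0.0004] dist rows 0.0 turn rows 0.0
```

play_rows(
  commands=[
    {"fingers": 1,"tx": 0.0015,"ty": 0,"tz": 0,"ax": 0,"ay": 0,"az": 0},
    {"fingers": 1,"tx": 0.003,"ty": 0,"tz": 0,"ax": 0,"ay": 0,"az": 0},
    {"fingers": 1,"tx": 0.003,"ty": 0,"tz": 0,"ax": 0,"ay": 0,"az": 0},
    {"fingers": 1,"tx": 0.003,"ty": 0,"tz": 0,"ax": 0,"ay": 0,"az": 0},
  ],
)

```text
time_s: 16.42
tcp_pos: [0.5658, 0.1676, 0.0451]
ee_rot: [[0.002, -0.958, -0.288], [-0.001, -0.288, 0.958], [-1.0, -0.002, -0.001]]
wrist_force: [-8.6, -1.3, 22.0]
gripper_width: 0.111
```

```bash
python3 tgt.py .010 .0452;python3 - <<'E'
from h import *
s=r.sense();w=viewer.capture('wrist');t=viewer.capture('top')
a=ortho(w,s,.60,.14,.025,.07,.1,.0004)
b=cv2.resize(t['image'][130:240,210:330],None,fx=2.5,fy=2.5,interpolation=cv2.INTER_CUBIC)
c=np.zeros((400,800,3),np.uint8);c[:a.shape[0],:a.shape[1]]=a;c[:275,500:]=b
cv2.imwrite('pics/c6.png',c[:,:,::-1]);print(r.sense()['wrist_force'])
E
```

```text
t 16.4167 ch x,y mm 10.147194321494357 -0.7705100252798659 z 0.04513694508150273 yaw -163.28148443074522 down [ 2.e-03 -7.e-04 -1.e+00] F [-8.6 -1.3 22. ] w 0.1105940114563295
row t [-0.0001  0.0001  0.001 ] a [ 0.0009 -0.0004  0.0006] dist rows 0.0 turn rows 0.0
[-8.40941087 -1.21698118 22.31012913]
```

View pics/c6.png

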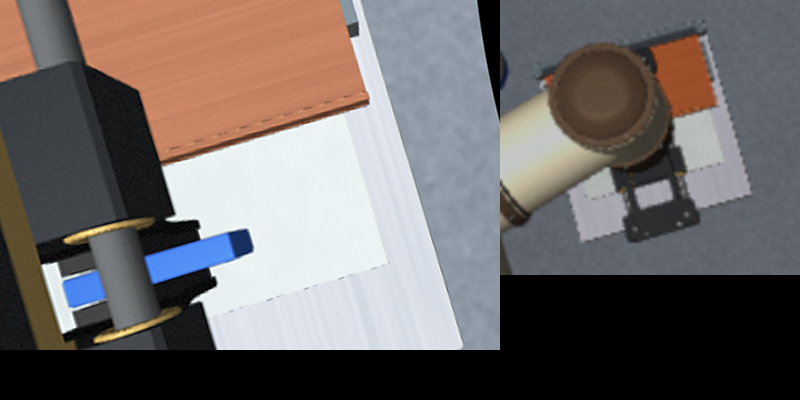

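The strip is flush: z stopped at 45.1 mm and the push is 22 N. The lap is level, the blue line is hidden, and the margin to the channel's side is 19.3 mm against a nominal 20 mm. Handing in.

```bash
python3 -c "
from station import job;print(job.finish_job())"
```

```text
the job is handed in; nothing more can be done
None
```

I did both steps in order and handed the job in at about 16.5 s, with the gripper still holding and pressing the strip. No verdict was reported.

- **Dial:** I turned it 80° clockwise from the +80° stop. A wrist view afterwards showed the pointer on the red mark.
- **Strip:** I gripped it by the rib, slid it level under the lap and pressed it down.
    - **Press:** it stopped at the height of the seat (TCP 45.1 mm, expected 45.2 mm) with 22 N on the wrist, well above the 8 N the seal needs. There was also about 8.5 N of sideways force.
    - **Squareness:** before sliding in, the strip's front edge was within about 0.1–0.2° of the lap edge. I did not refit it after pressing.
    - **Centring:** the side margin was 19.3 mm against the nominal 20 mm, so it is centred to about 1 mm.
    - **Tuck:** the blue line is fully hidden and the lap looks level. About 60 mm of plate still showed, so roughly 19–20 mm is under the lap.
- **Bystanders:** I kept the arm clear of the bottle, mug and jar, but did not check their positions at the end.

**Disagreement:** the seal bars and the lap edge gave channel positions 2–3 mm apart along x. I aimed between them, so the tuck could be about 2 mm off the ideal 18 mm.

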